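Refit the filter cartridge on the bench suction unit

ROBOT

A 6-joint arm with a two-finger parallel gripper is mounted at the origin on a cart in front of the work surface, level with it; the furniture and walls round the work are solid. World frame = base frame: x ahead of the robot, y to its left, z up, the work surface at z = 0. Lengths are in m, angles in rad, forces in N, time in s.
With the tool pointing down it reaches from about 0.3 to 0.775 m from the base axis. Payload 14.6 kg.
Tool frame: the origin (TCP) lies on the centre line of the jaws, within the pads' length; the fingertips stand 19 mm ahead of it and the grasp point (between the pads) is the TCP; z points along the fingers, y is the direction in which the jaws open and shut (so a half turn about z gives the same grasp; the last joint's range is limited). The gripper opens to 94 mm and grips with 3 to 60 N. Pads are 16 mm wide; open, the fingers measure 119 mm over their backs; the gripper's body (75 mm by 177 mm) begins 78 mm behind the grasp point.
Start: joints at [-1.227, 0.3, 1.521, -0, 1.321, -0.067], TCP at [0.22, -0.504, 0.224] pointing down, gripper open.
Joint ranges: [-3.03, 3.03], [-0.79, 2.21], [0.23, 2.52], [-1.04, 4.18], [0, 3.07], [-2.55, 2.55]. Speed limits (rad/s): [2.22, 2.22, 2.57, 3.14, 3.14, 3.14].

INTERFACE

Orientations are given as [roll, pitch, yaw] about the fixed x, y, z axes, in that order (R = Rz(yaw) Ry(pitch) Rx(roll)).
In Python, from station import ctrl gives the robot as it stands. The module is installed in compiled form; this text tells all that it offers.
- The arm moves only by the shell command python3 -m creep 'ROWS' [FORCE]. ROWS is a JSON object of lists of equal length, an entry for each row: "translation": the shift along the world's x, y, z in mm, a list of three; "yaw": the turn about the world's z in rad; "gripper": the closure in counts, from 0 (fully open) to 255 (shut). A call has 1 to 5 rows; each row is the pose to reach, as a shift and turn from the pose measured when the call began; what a row does not reach only later rows make up. A row lasts 1/12 s, in which the tool goes at most 41.7 mm and 7.16 degrees, less where a joint would pass 70% of its speed; a pose out of reach is approached as far as the arm can. A call with a gripper value outside its range is refused whole. The fingers move at their own pace and stop on an object; FORCE is the grip in N (left out, the last holds). Time passes only in rows, so rows that repeat a pose let the fingers close. It gives the time, the measured TCP pose, the force and the opening at its end, in the units of the state.
- ctrl.get_obs(): the state, without advancing time (a new reading comes with each control period).
- ctrl.camera(name): name is "side" or "top" or "wrist"; returns a dict with "pixels" (480x640x3 uint8, red, green, blue), "depth" (480x640 float32, m along the optical axis (not along the pixel's ray), 0 where there is no reading), "fx", "fy", "cx", "cy" (pixels), "R" (3x3) and "t" (3): a world point X has camera coordinates R X + t; the wrist camera has in their place "tool_from_camera" (4x4, takes a point from camera to tool coordinates, whose origin is the TCP and whose axes are the flange's). Camera axes: x right, y down, z forward; pixel columns grow to the right and rows downward; lengths in m; the calibration is good to about 2 mm. A picture is of the moment at which its call begins: read the wrist's pose just before it.
- ctrl.hand_in(): hands the job in, once; it reports no verdict.
The state is a dict: "time_s": time; "qpos": joint angles; "joint_vel": joint speeds; "tau": joint torques, N m; "ee_pos": TCP position; "eef_rot": TCP orientation; "force": force on the tool from outside, world axes, zero at the start; "moment": the same for the moment, N m; "grip_width": finger opening in m.
Only numpy, scipy, OpenCV 4.12 (cv2) and the standard library are available. Lean on these libraries where they do the work, as an engineer would, in place of code of your own. Each camera call takes 0.05 s, during which the arm holds its last target. There are 200 camera calls.

TASK

Fit the filter cartridge to the small suction unit: pull the red dust cap off the brass spigot and put it in the steel dish, slide the cartridge along the bench between the runners and push its sleeve fully home on the spigot, then swing the retaining bar down flat behind the cartridge. Leave the glass sample jar, the square bottle and the moisture tin standing where they are.

Things in the scene. Friction and masses are not known exactly. Their poses are not given: they have to be found in the camera images.
- suction_unit: Fixed white suction unit; housing 136 wide (x), 150 long, 95 high, gauge on top to 109, all at y < 0. Origin on the bench below its aluminium wall plate; +y points out of this plate along the brass spigot (about world +y), x about world x, z up. Spigot: axis x = 0, z = 38, diameter 32, from the plate to y = 44, the last 5 chamfered to diameter 24.
- lane_mouth (a point): On the bench, unit frame (0, 150, 0). Two aluminium runners with slippery white liners, 16 high, lie beside the lane on the unit's +x and -x side, inner faces at x = -48 and +48 from the plate to y = 150, then flare outwards to x = -64 and +64 at y = 187. There is no floor between them: the cartridge slides on the bench itself.
- spigot_root (a point): Centre of the spigot at the face of the black rubber gasket round its root, 60 in diameter (unit frame 0, 3, 38): the sleeve's mouth is here when fully home.
- spigot_tip (a point): Centre of the spigot's tip (unit frame 0, 44, 38). Mind the drying oven behind the lane: its door front stands at world x = 613 mm (y < -243), the green handle reaches out to x = 584 (y = -298 to -255, z = 150 to 302), the column left of the door has its front at x = 648 (y = -235 to -54).
- filter_cartridge: Loose blue box-shaped cartridge with grey ends, 0.3 to 0.6 kg; body 90 wide (x), 85 long (y), 72 high, too wide to grip. Origin under the middle of the body, z up. A rigid grey sleeve stands out of its -y end, about towards the unit. The +y end is flat, to be pushed. Fully home, its origin is at unit frame (0, 91.5, 0) and its +y face at y = 134.
- sleeve_mouth (a point): Centre of the sleeve's open mouth, cartridge frame (0, -88.5, 38). The sleeve is 46 long, outside 47 and inside 36 in diameter, axis along cartridge y.
- dust_cap: Loose red plastic cap, 30 g, on the spigot at the start. Origin on its axis at the open rim; +y along its axis towards the closed end, there away from the unit. Outside 42 in diameter, closed end at y = 36; from this a flat pull tab stands out to y = 55: 8 thick (x), 36 high (z). It slides freely off the spigot along +y after 32.
- cap_mid (a point): Point on the cap's axis 26 from the rim, about its middle.
- cap_tab (a point): Centre of the cap's pull tab (cap frame 0, 46, 0).
- steel_dish: Loose round steel dish, 89 in diameter over the rim, 22 high, flat floor 70 in diameter and 2 thick. Origin under its centre. Beside it stands the big sieve unit: its top plate, 315 high, begins at world x = 515 mm, y = 113.
- retaining_bar (a joint): Angle of the retaining bar (rad): 0 = down, level behind the cartridge, pointing to unit +x, its ball near the middle of the lane; 1.57 = upright; 2.1 = stop, leaning outwards to the robot. It turns in the plane y = 142 of the unit frame; friction holds it at any angle, about 1 N at the ball moves it.
- bar_pivot (a point): Pivot of the bar (unit frame -64, 142, 30). The bar is 14 high and 8 thick, from the pivot to the ball. Its bracket, 40 high, stands outside the runner on the robot's side, unit x = -74 to -56, y = 131 to 153.
- bar_ball (a point): Centre of the black ball, 20 in diameter, at the free end of the bar, 68 from the pivot. When the bar is down the ball's top is at z = 40.
- sample_jar: Bystander: clear screw jar with a grey sample and a cream lid, 68 in diameter, 104 high. Origin under its centre.
- square_bottle: Bystander: milky square bottle with a black cap, 56 x 56 x 115. Origin under its centre.
- moisture_tin: Bystander: aluminium tin with lid, the one nearest the work, 59 in diameter, 38 high. Origin under its centre.

How it is judged:
By the outcome, as a careful person would: the job done as asked, in the order asked, and still so for the second after the job is handed in, with the robot touching nothing.
It also fails if it takes over 72 s, if anything falls off the work surface, if the arm or the gripper's body presses on something with over 40 N, if the wrist force passes 120 N, or if a joint passes its speed limit or range.

## Working session

There is one attempt and no reset: what is moved stays moved. The work goes in short steps, Python scripts to look and compute and a shell command to move; the robot and the scene stay as the last step left them, time stands still between calls to the robot, and variables do not carry over. Pictures are saved under pics/ and viewed, about 8 in all and at most 12, crops included, and the job is handed in when it is done.

```bash
mkdir -p pics; cat > h.py <<'E'
import numpy as np,cv2
from station import ctrl
from scipy.spatial.transform import Rotation as Ro
def cam(n):
    o=ctrl.get_obs();c=ctrl.camera(n)
    if n=="wrist":
        T=np.eye(4);T[:3,:3]=Ro.from_euler('xyz',o['eef_rot']).as_matrix();T[:3,3]=o['ee_pos']
        W=T@np.array(c['tool_from_camera'])
    else:
        W=np.eye(4);R=np.array(c['R']);W[:3,:3]=R.T;W[:3,3]=-R.T@np.array(c['t'])
    c['W']=W;return c
def save(c,f): cv2.imwrite(f,c['pixels'][:,:,::-1])
def cloud(c):
    d=c['depth'];v,u=np.mgrid[:480,:640]
    P=np.stack([(u-c['cx'])/c['fx']*d,(v-c['cy'])/c['fy']*d,d],-1)
    P=P@c['W'][:3,:3].T+c['W'][:3,3];P[d==0]=np.nan;return P*1000
def ray(c,u,v,z):
    d=c['W'][:3,:3]@np.array([(u-c['cx'])/c['fx'],(v-c['cy'])/c['fy'],1]);o=c['W'][:3,3]
    return (o+d*(z/1000-o[2])/d[2])*1000
E
python3 - <<'E'
from h import *
o=ctrl.get_obs();print({k:np.round(v,3) for k,v in o.items()})
for n in["side","top"]:
    c=cam(n);save(c,f"pics/{n}0.png");np.savez(f"{n}0.npz",**{k:c[k] for k in("pixels","depth","fx","fy","cx","cy","W")});print(n,c['fx'],c['W'].round(3).tolist())
E
```

```text
{'time_s': np.float64(0.0), 'qpos': array([-1.227,  0.3  ,  1.522, -0.   ,  1.321, -0.067]), 'joint_vel': array([-0.001, -0.001,  0.001,  0.   ,  0.001, -0.   ]), 'tau': array([ 2.0000e-03, -5.3180e+01, -3.5273e+01,  7.1000e-02,  2.4000e-02,
       -0.0000e+00]), 'ee_pos': array([ 0.22 , -0.504,  0.224]), 'eef_rot': array([-3.14 , -0.   ,  0.411]), 'force': array([-0.219,  0.006, -0.613]), 'moment': array([ 0.033, -0.038, -0.009]), 'grip_width': np.float64(0.094)}
side 514.7385196842195 [[0.992, -0.076, 0.1, 0.464], [-0.125, -0.672, 0.73, -1.155], [0.012, -0.737, -0.676, 0.969], [0.0, 0.0, 0.0, 1.0]]
top 471.8447448796482 [[0.004, -0.984, 0.176, 0.423], [-1.0, -0.003, 0.003, -0.169], [-0.003, -0.176, -0.984, 0.998], [0.0, 0.0, 0.0, 1.0]]
```

View pics/side0.png

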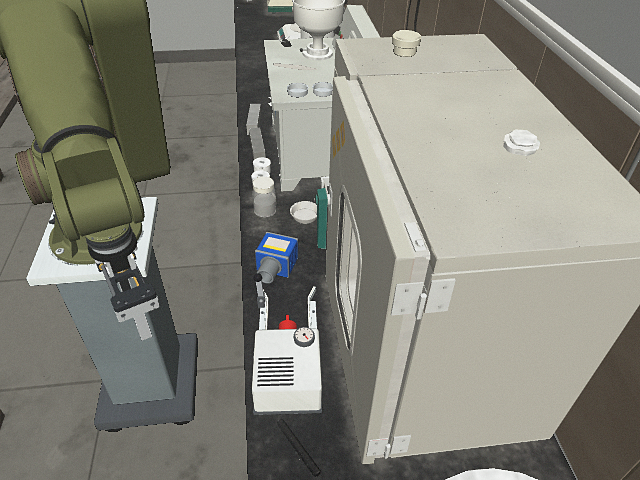

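View pics/top0.png

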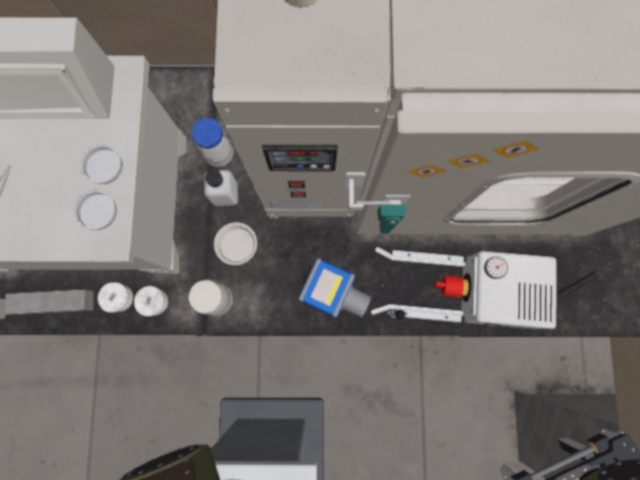

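The side view shows the unit at (287,370), the cap at (287,322), the bar upright near (260,290), the cartridge at (277,255), the dish at (303,212) and the jar at (263,197). In the top view the cap is at (453,286), the cartridge is turned at (328,287), the dish is at (235,243) and the jar at (210,298).

```bash
python3 - <<'E'
from h import *
for n in["side","top"]:
    c=dict(np.load(f"{n}0.npz"));P=cloud(c);hsv=cv2.cvtColor(c['pixels'],cv2.COLOR_RGB2HSV)
    H,S,V=hsv[...,0],hsv[...,1],hsv[...,2]
    m={'red':((H<8)|(H>172))&(S>150)&(P[...,2]<80)&(P[...,2]>0)&(P[...,0]<560),'blue':(H>100)&(H<125)&(S>120)&(P[...,0]<560)&(P[...,1]<100)}
    for k,q in m.items():
        x=P[q];x=x[~np.isnan(x[:,0])];print(n,k,len(x),np.percentile(x,[3,50,97],axis=0).round().tolist())
        if k=='blue':
            t=x[x[:,2]>66];print(' top rect',len(t),cv2.minAreaRect(t[:,:2].astype(np.float32)),t[:,2].mean())
    # sleeve grey region near cartridge
    def reg(name,q):
        x=P[q&~np.isnan(P[...,0])]
        if len(x)>5: print(n,name,len(x),np.percentile(x,[2,50,98],axis=0).round().tolist(),cv2.minAreaRect(x[:,:2].astype(np.float32)))
    X,Y,Z=P[...,0],P[...,1],P[...,2]
    reg('unit top',(Z>88)&(Z<100)&(X<560)&(X>300)&(Y<-350)&(V>150))
    A=(X<560)&(X>300)&(Y>-420)&(Y<-180)
    reg('runners',A&(Z>10)&(Z<22)&(V>170)&(S<40))
    reg('runR',A&(Z>10)&(Z<22)&(V>170)&(S<40)&(X<440)&(Y<-260))
    reg('runL',A&(Z>10)&(Z<22)&(V>170)&(S<40)&(X>440)&(Y<-260))
    reg('tall',A&(Z>55)&(Z<130)&(X<430)&(Y<-200))
    D=(X>400)&(X<512)&(Y>0)&(Y<120)
    reg('dish',D&(Z>8)&(Z<30))
    reg('jar',(X<430)&(X>300)&(Y>20)&(Y<150)&(Z>95))
    reg('tins?',(X<560)&(Y>-20)&(Y<250)&(Z>30)&(Z<45)&(X>300))
E
python3 - <<'E'
import cv2
a=cv2.imread('pics/side0.png')[205:345,215:355];b=cv2.imread('pics/top0.png')[220:340,285:485]
a=cv2.resize(a,(600,600),interpolation=2)[:, :400*600//600+0] if 0 else cv2.resize(a,(400,400),interpolation=2)
b=cv2.resize(b,(400,240),interpolation=2);b=cv2.copyMakeBorder(b,0,160,0,0,0)
cv2.imwrite('pics/crop1.png',cv2.hconcat([a,b]))
E
```

```text
side red 154 [[487.0, -439.0, 47.0], [505.0, -427.0, 56.0], [522.0, -403.0, 61.0]]
side blue 774 [[445.0, -234.0, 11.0], [510.0, -202.0, 69.0], [549.0, -142.0, 76.0]]
 top rect 425 ((351.739501953125, -308.75201416015625), (364.122314453125, 383.25555419921875), 87.23949432373047) 74.86200219947685
side unit top 3209 [[428.0, -618.0, 90.0], [493.0, -554.0, 96.0], [556.0, -474.0, 99.0]] ((493.2368469238281, -544.2640991210938), (150.0343475341797, 134.27932739257812), 85.29439544677734)
side runners 118 [[452.0, -410.0, 13.0], [460.0, -363.0, 17.0], [560.0, -297.0, 21.0]] ((507.96923828125, -347.13385009765625), (130.8871307373047, 108.50822448730469), 88.06918334960938)
side runL 118 [[452.0, -410.0, 13.0], [460.0, -363.0, 17.0], [560.0, -297.0, 21.0]] ((507.96923828125, -347.13385009765625), (130.8871307373047, 108.50822448730469), 88.06918334960938)
side dish 134 [[446.0, 16.0, 9.0], [475.0, 23.0, 19.0], [508.0, 43.0, 29.0]] ((478.642333984375, 32.8645133972168), (67.92388153076172, 35.67741394042969), 3.2929065227508545)
side tins? 332 [[446.0, 18.0, 30.0], [479.0, 178.0, 39.0], [
[... 646 characters left out ...]
.0], [459.0, -365.0, 16.0], [559.0, -280.0, 20.0]] ((503.589599609375, -347.75787353515625), (141.84014892578125, 112.53778839111328), 89.2968978881836)
top runL 299 [[451.0, -417.0, 12.0], [459.0, -365.0, 16.0], [559.0, -280.0, 20.0]] ((503.589599609375, -347.75787353515625), (141.84014892578125, 112.53778839111328), 89.2968978881836)
top dish 59 [[445.0, 15.0, 10.0], [472.0, 20.0, 20.0], [505.0, 37.0, 30.0]] ((474.63629150390625, 25.199241638183594), (20.704483032226562, 62.114540100097656), 84.4382095336914)
top tins? 1089 [[446.0, 19.0, 32.0], [476.0, 185.0, 38.0], [539.0, 248.0, 43.0]] ((501.7854309082031, 132.4838104248047), (115.49720764160156, 235.0802459716797), 0.22389286756515503)
```

View pics/crop1.png

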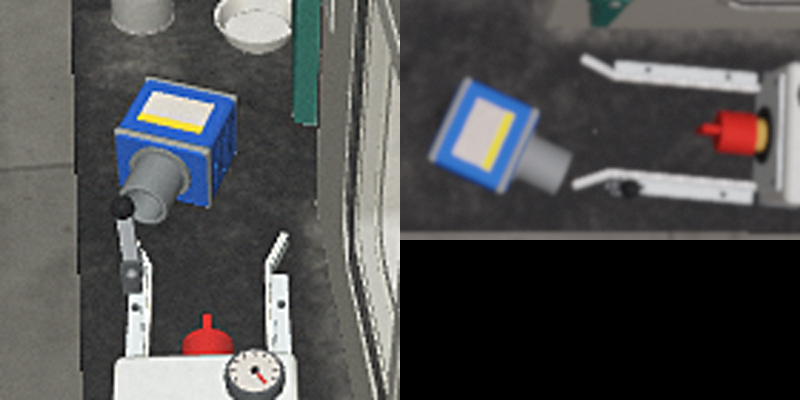

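The unit is yawed about -5° with its plate near (500,-470). The cartridge sits near (498,-182) with a yaw of about -25°, and the bar leans back. I'll go above the cap tab and look from there.

```bash
python3 -m creep '{"translation":[[40,15,0],[80,30,0],[120,40,0],[160,50,0],[200,60,0]],"yaw":[0.12,0.24,0.36,0.48,0.6],"gripper":[0,0,0,0,0]}' 20; python3 -m creep '{"translation":[[30,8,0],[60,20,0],[85,32,-20],[85,32,-30],[85,32,-30]],"yaw":[0.12,0.24,0.36,0.473,0.473],"gripper":[0,0,0,0,0]}'
python3 - <<'E'
from h import *
o=ctrl.get_obs();print(o['time_s'],o['ee_pos'].round(4),o['eef_rot'].round(3),o['qpos'].round(3))
c=cam('wrist');save(c,'pics/w1.png');print(c['W'].round(3).tolist())
P=cloud(c);np.save('w1P.npy',P)
hsv=cv2.cvtColor(c['pixels'],cv2.COLOR_RGB2HSV);H,S,V=hsv[...,0],hsv[...,1],hsv[...,2]
X,Y,Z=P[...,0],P[...,1],P[...,2]
q=((H<8)|(H>172))&(S>130)&(Z>0)&(Z<80)
def rep(n,q):
    x=P[q&~np.isnan(X)]
    if len(x)>5:print(n,len(x),np.percentile(x,[2,50,98],axis=0).round(1).tolist(),np.round(np.concatenate([np.ravel(a) for a in cv2.minAreaRect(x[:,:2].astype(np.float32))]),1))
rep('red',q)
for a in range(-450,-380,8): rep(a,q&(Y>a)&(Y<a+8))
rep('ball',(V<60)&(Z>60)&(Z<130)&(X<460)&(Y>-360))
for a in range(-440,-280,20):
    rep(('runner',a),(Z>12)&(Z<20)&(V>150)&(S<50)&(Y>a)&(Y<a+20)&(X>490));rep(('runner-',a),(Z>12)&(Z<20)&(V>150)&(S<50)&(Y>a)&(Y<a+20)&(X<490))
E
```

```text
time_s: 0.52
ee_pos: [0.4205, -0.4432, 0.2238]
eef_rot: [-3.14, -0.0, 1.017]
force: [-0.5, 0.1, -0.4]
grip_width: 0.094
time_s: 0.93
ee_pos: [0.5059, -0.4096, 0.1904]
eef_rot: [-3.136, -0.003, 1.497]
force: [-0.3, 0.7, 0.2]
grip_width: 0.0942
0.9333 [ 0.5059 -0.4096  0.1904] [-3.136e+00 -3.000e-03  1.497e+00] [-7.370e-01  5.570e-01  1.238e+00 -1.000e-03  1.353e+00 -6.630e-01]
[[0.997, -0.07, -0.023, 0.51], [-0.073, -0.97, -0.233, -0.343], [-0.006, 0.234, -0.972, 0.35], [0.0, 0.0, 0.0, 1.0]]
red 2142 [[481.6, -452.9, 31.7], [501.8, -430.7, 53.9], [519.8, -400.9, 58.1]] [ 501.3 -431.    64.3   40.3   84.2]
-450 376 [[480.4, -449.9, 42.5], [499.6, -446.0, 54.6], [519.1, -442.2, 58.3]] [ 4.997e+02 -4.460e+02  4.020e+01  8.000e+00  1.000e-01]
-442 374 [[481.1, -441.7, 43.3], [500.3, -437.9, 55.0], [519.5, -434.2, 58.2]] [ 5.002e+02 -4.380e+02  3.990e+01  8.000e+00  1.000e-01]
-434 385 [[481.6, -433.9, 42.5], [501.2, -430.0, 54.8], [520.4, -426.3, 58.2]] [ 501.4 -430.    40.8    8.     0. ]
-426 497 [[483.0, -425.7, 27.9], [505.9, -421.1, 53.2], [520.8, -418.3, 57.9]] [ 501.9 -422.     7.9
[... 1835 characters left out ...]
64.8, -320.5, 16.6]] [ 561.4 -330.1   19.6    7.3   85.4]
('runner-', -340) 177 [[454.3, -339.4, 13.6], [458.3, -329.7, 15.3], [462.1, -320.6, 16.9]] [ 458.2 -329.6   19.7    7.1   84.9]
('runner', -320) 212 [[560.4, -319.6, 13.5], [567.9, -309.8, 15.3], [575.4, -300.5, 16.9]] [ 567.9 -309.8   24.9    7.2   61.7]
('runner-', -320) 190 [[453.5, -319.7, 13.5], [458.8, -309.7, 15.3], [463.0, -300.6, 16.8]] [ 458.5 -309.7    8.5   20.4   10.3]
('runner', -300) 150 [[570.7, -299.6, 13.5], [576.6, -293.0, 15.2], [582.1, -285.5, 16.6]] [ 576.8 -293.3   17.5    6.9   61.1]
('runner-', -300) 201 [[447.2, -299.7, 13.7], [452.8, -290.0, 15.2], [458.4, -280.4, 16.7]] [ 452.7 -290.1    7.1   22.7   18.6]
```

View pics/w1.png

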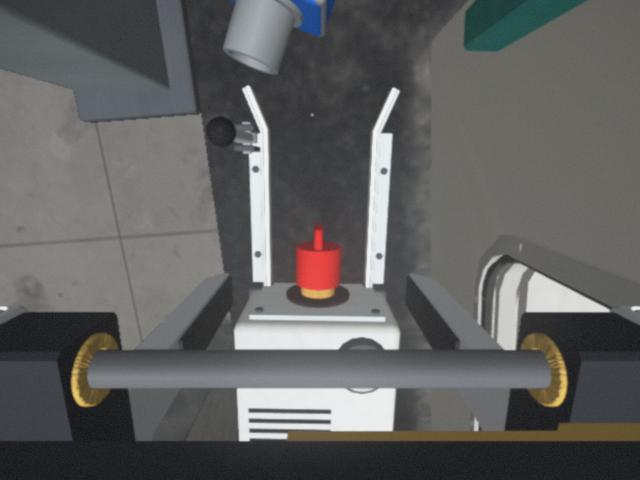

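The wrist view shows the cap at (318,265), the tab at (318,237), the ball at (220,131), the runners at x≈260 and 380, and the sleeve at the top at (258,40). The unit axis has a slope of 0.09 and the tab is at (503,-407). Next I'll descend and grip it.

```bash
python3 -m creep '{"translation":[[-3,3,-30],[-3,3,-70],[-3,3,-110],[-3,3,-140],[-3,3,-151]],"yaw":[-0.016,-0.016,-0.016,-0.016,-0.016],"gripper":[100,100,100,100,100]}' 25; python3 -m creep '{"translation":[[0,0,0],[0,0,0],[0,0,0],[0,0,0],[0,0,0]],"yaw":[0,0,0,0,0],"gripper":[255,255,255,255,255]}'
```

```text
time_s: 1.4
ee_pos: [0.5003, -0.4072, 0.0376]
eef_rot: [-3.134, -0.005, 1.467]
force: [-0.5, -0.6, -0.7]
grip_width: 0.0641
time_s: 1.82
ee_pos: [0.5053, -0.4077, 0.041]
eef_rot: [3.137, -0.001, 1.467]
force: [45.2, 1.7, -12.9]
grip_width: 0.0313
```

```bash
python3 - <<'E'
from h import *
o=ctrl.get_obs();print(o['time_s'],o['ee_pos'].round(4),o['force'].round(1),o['moment'].round(2),o['grip_width'])
c=cam('wrist');a=c['pixels'];
s=cam('side')['pixels'][230:380,200:400];s=cv2.resize(s,(400,300))
save({'pixels':np.hstack([cv2.resize(a,(400,300)),s])},'pics/w2.png')
o=ctrl.get_obs();print(o['time_s'],o['ee_pos'].round(4),o['force'].round(1),o['moment'].round(2),o['grip_width'])
E
```

```text
1.8167 [ 0.5053 -0.4077  0.041 ] [ 45.2   1.7 -12.9] [ 0.41 -8.17  0.49] 0.03125099480621453
1.9167 [ 0.5075 -0.4074  0.0415] [ 50.9   0.8 -15.1] [ 0.34 -9.1   0.52] 0.025192732406907756
```

View pics/w2.png

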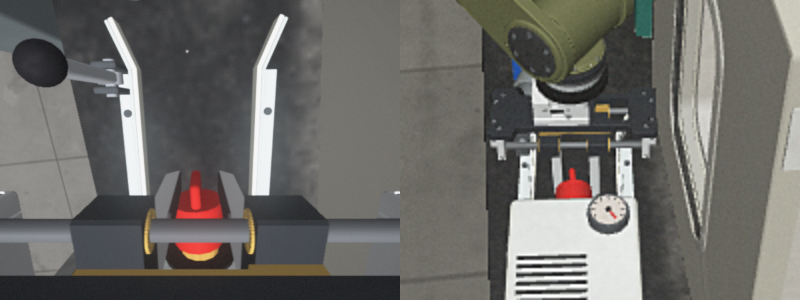

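The force on the tool is +x, so the right finger (inner face at about 520) is blocked by the cap's shoulder. The pads sit a few mm too far toward the unit. I'll open, shift +5 in y and re-grip.

```bash
python3 -m creep '{"translation":[[0,0,0],[-2,0,0],[-5,2,0],[-5,6,-1],[-5,6,-2]],"yaw":[0,0,0.005,0.012,0.012],"gripper":[100,100,100,100,100]}' 25; python3 -m creep '{"translation":[[0,0,0],[0,0,0],[0,0,0],[0,0,0],[0,0,0]],"yaw":[0,0,0,0,0],"gripper":[180,180,190,200,200]}'
```

```text
time_s: 2.33
ee_pos: [0.5021, -0.4011, 0.0401]
eef_rot: [3.132, -0.0, 1.48]
force: [0.1, -0.1, -0.7]
grip_width: 0.0553
time_s: 2.75
ee_pos: [0.5021, -0.4012, 0.04]
eef_rot: [3.132, -0.0, 1.48]
force: [0.2, -0.4, 0.4]
grip_width: 0.0271
```

```bash
python3 -m creep '{"translation":[[0,0,0],[0,0,0],[0,0,0],[0,0,0],[0,0,0]],"yaw":[0,0,0,0,0],"gripper":[255,255,255,255,255]}'; python3 -m creep '{"translation":[[0,0,0],[0,0,0]],"yaw":[0,0],"gripper":[255,255]}'
```

```text
time_s: 3.17
ee_pos: [0.5029, -0.4008, 0.0401]
eef_rot: [3.131, -0.0, 1.481]
force: [5.4, 2.2, -0.5]
grip_width: 0.008
time_s: 3.33
ee_pos: [0.5034, -0.4006, 0.0402]
eef_rot: [3.13, -0.0, 1.481]
force: [4.3, 0.6, -0.3]
grip_width: 0.0081
```

Gripped, with the opening at 8.1 mm. I'll pull the cap off along the axis.

```bash
python3 -m creep '{"translation":[[1,10,0],[2,22,0],[3,34,0],[4,44,0],[4,46,0]],"yaw":[0,0,0,0,0],"gripper":[255,255,255,255,255]}'; python3 -m creep '{"translation":[[-10,0,35],[-25,0,75],[-45,0,110],[-60,0,120],[-60,0,120]],"yaw":[0,0,0,0,0],"gripper":[255,255,255,255,255]}'
python3 - <<'E'
from h import *
c=dict(np.load("top0.npz"));s=dict(np.load("side0.npz"))
for n,c,win in(("top",c,(205,215,270,275)),("side",s,(285,195,325,228))):
    a=c['pixels'];x0,y0,x1,y1=win
    hsv=cv2.cvtColor(a,cv2.COLOR_RGB2HSV);m=((hsv[...,2]>135)&(hsv[...,1]<45)).astype(np.uint8);k=np.zeros_like(m);k[y0:y1,x0:x1]=1;m&=k
    cs,_=cv2.findContours(m,cv2.RETR_EXTERNAL,cv2.CHAIN_APPROX_NONE);q=max(cs,key=cv2.contourArea);e=cv2.fitEllipse(q);print(n,e,[ray(c,*e[0],z).round(1).tolist() for z in(15,22)])
c=dict(np.load("top0.npz"));P=cloud(c)
for n,x0,y0,x1,y1,z in(("jar",185,275,235,320,104),("bottle",200,160,240,210,115)):
    q=P[y0:y1,x0:x1].reshape(-1,3);q=q[q[:,2]>z-12];print(n,np.percentile(q,[2,50,98],axis=0).round().tolist())
E
```

```text
time_s: 3.75
ee_pos: [0.5075, -0.3525, 0.0401]
eef_rot: [3.131, -0.001, 1.482]
force: [0.3, -0.4, -0.1]
grip_width: 0.0075
time_s: 4.17
ee_pos: [0.4466, -0.3533, 0.1637]
eef_rot: [3.127, 0.002, 1.481]
force: [-0.0, -0.7, -0.7]
grip_width: 0.0075
top ((235.09181213378906, 243.3158721923828), (41.3112678527832, 42.64128112792969), 60.15516662597656) [[592.9, 10.9, 15.0], [591.7, 9.6, 22.0]]
side ((303.68084716796875, 211.3845672607422), (21.9139461517334, 26.598209381103516), 90.1634292602539) [[590.6, 17.3, 15.0], [589.7, 8.7, 22.0]]
jar [[449.0, 20.0, 98.0], [477.0, 48.0, 104.0], [505.0, 76.0, 107.0]]
bottle [[692.0, 25.0, 104.0], [706.0, 39.0, 115.0], [722.0, 55.0, 118.0]]
```

The cap is off. The dish is at (590,9), the jar at (477,48) and the bottle at (706,39). I'll carry the cap over with yaw about π, so the long side of the gripper body runs along y.

```bash
python3 -m creep '{"translation":[[0,40,0],[0,80,0],[0,120,0],[0,160,0],[0,200,0]],"yaw":[0.12,0.24,0.36,0.48,0.6],"gripper":[255,255,255,255,255]}'; python3 -m creep '{"translation":[[15,36,0],[40,70,0],[65,100,0],[90,130,0],[115,155,0]],"yaw":[0.12,0.24,0.36,0.48,0.6],"gripper":[255,255,255,255,255]}';python3 -m creep '{"translation":[[7,5,0],[10,7,0],[10,7,0],[10,7,0],[10,7,0]],"yaw":[0.12,0.24,0.36,0.46,0.46],"gripper":[255,255,255,255,255]}'
python3 - <<'E'
from h import *
o=ctrl.get_obs();print(o['ee_pos'].round(4),o['eef_rot'].round(3),o['qpos'].round(3))
c=cam('wrist');save(c,'pics/w3.png');P=cloud(c)
q=(P[...,2]>15)&(P[...,2]<26);q=P[q];q=q[(abs(q[:,0]-590)<55)&(abs(q[:,1]-9)<55)];print(len(q),np.percentile(q,[1,50,99],axis=0).round().tolist(), cv2.minEnclosingCircle(q[:,:2].astype(np.float32)) if len(q) else 0)
E
```

```text
time_s: 4.58
ee_pos: [0.4462, -0.1513, 0.1625]
eef_rot: [3.128, 0.001, 2.087]
force: [1.1, -0.1, 0.4]
grip_width: 0.0078
time_s: 5.0
ee_pos: [0.5621, 0.0066, 0.1612]
eef_rot: [3.129, -0.001, 2.694]
force: [-0.9, -0.4, 0.1]
grip_width: 0.0075
time_s: 5.42
ee_pos: [0.572, 0.0142, 0.1595]
eef_rot: [3.129, -0.003, -3.124]
force: [0.2, 0.2, 0.2]
grip_width: 0.0077
[0.572  0.0142 0.1595] [ 3.129e+00 -3.000e-03 -3.124e+00] [-0.045  0.41   1.529  0.014  1.207 -1.638]
1406 [[546.0, -33.0, 15.0], [578.0, 1.0, 21.0], [621.0, 54.0, 23.0]] ((590.2114868164062, 10.025959968566895), 44.74605941772461)
```

View pics/w3.png

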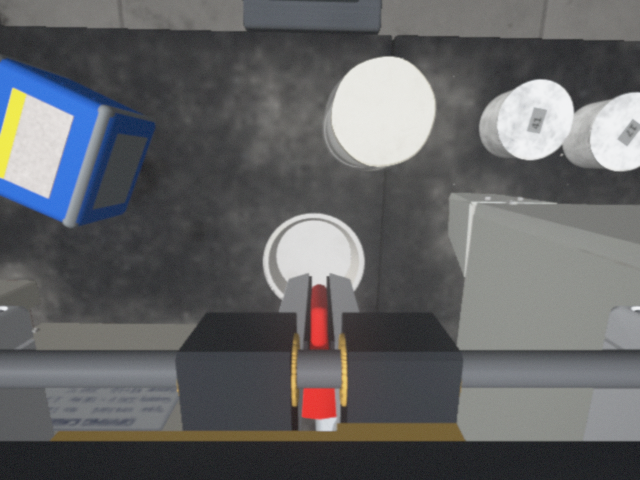

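The view shows the dish at (314,262) under the gripped cap, the jar at (382,112) and the cartridge at (60,140). The dish centre is (590,10). I'll lower the cap.

```bash
python3 -m creep '{"translation":[[-1,-4,-35],[-1,-4,-70],[-1,-4,-105],[-1,-4,-120],[-1,-4,-130]],"yaw":[0,0,0,0,0],"gripper":[255,255,255,255,255]}'; python3 -m creep '{"translation":[[0,0,-1],[0,0,-3],[0,0,-3]],"yaw":[0,0,0],"gripper":[255,255,255]}'
```

```text
time_s: 5.88
ee_pos: [0.5697, 0.0102, 0.0268]
eef_rot: [3.129, -0.007, -3.134]
force: [0.2, 0.5, -0.4]
grip_width: 0.0074
time_s: 6.13
ee_pos: [0.5703, 0.0104, 0.025]
eef_rot: [3.129, -0.006, -3.137]
force: [-3.1, 1.0, 4.8]
grip_width: 0.0076
```

```bash
python3 -m creep '{"translation":[[0,0,0.5],[0,0,0.5],[0,0,0.5],[0,0,0.5]],"yaw":[0,0,0,0],"gripper":[212,212,212,212]}'; python3 -m creep '{"translation":[[0,0,20],[0,0,50],[-10,-10,90],[-40,-40,120],[-60,-80,120]],"yaw":[0,0,0,0,0],"gripper":[212,212,180,100,0]}'
python3 - <<'E'
from h import *
for n in('top','side'):
    c=cam(n);P=cloud(c);hsv=cv2.cvtColor(c['pixels'],cv2.COLOR_RGB2HSV);H,S=hsv[...,0],hsv[...,1]
    q=P[((H<8)|(H>172))&(S>150)&(P[...,2]<80)&(P[...,2]>0)&(abs(P[...,0]-590)<60)&(abs(P[...,1]-10)<60)];print(n,len(q),np.percentile(q,[2,50,98],axis=0).round().tolist() if len(q) else 0)
    H_=hsv[...,0];b=P[(H>100)&(H<125)&(S>120)&(P[...,0]<570)&(P[...,1]<0)&(P[...,2]>68)&(P[...,2]<78)];print(cv2.minAreaRect(b[:,:2].astype(np.float32)) if len(b) else 0)
E
```

```text
time_s: 6.47
ee_pos: [0.5704, 0.0104, 0.0257]
eef_rot: [3.129, -0.005, -3.138]
force: [0.1, -0.3, -0.3]
grip_width: 0.016
time_s: 6.88
ee_pos: [0.517, -0.0587, 0.1486]
eef_rot: [3.13, 0.001, -3.135]
force: [0.5, -1.2, -0.7]
grip_width: 0.0322
top 0 0
((497.5389099121094, -181.69773864746094), (65.85511016845703, 89.72061920166016), 65.29769897460938)
side 227 [[570.0, -14.0, 12.0], [598.0, 0.0, 37.0], [621.0, 15.0, 48.0]]
((497.1788635253906, -184.33297729492188), (80.89412689208984, 88.6681137084961), 65.24276733398438)
```

The cap is in the dish. Next is the cartridge: 85 mm long against 94 mm of opening. I'll grip it near the top along its length, above the sleeve, after a close look.

```bash
python3 -m creep '{"translation":[[-5,-35,15],[-10,-75,20],[-20,-115,20],[-20,-123,20],[-20,-123,20]],"yaw":[-0.11,-0.22,-0.33,-0.438,-0.438],"gripper":[0,0,0,0,0]}'
python3 - <<'E'
from h import *
o=ctrl.get_obs();print(o['ee_pos'].round(4),o['eef_rot'].round(3),o['grip_width'])
c=cam('wrist');save(c,'pics/w4.png');P=cloud(c);hsv=cv2.cvtColor(c['pixels'],cv2.COLOR_RGB2HSV);H,S=hsv[...,0],hsv[...,1]
A=(abs(P[...,0]-497)<75)&(abs(P[...,1]+182)<75)&(P[...,2]>66)&(P[...,2]<79)
for n,q in(('all top',A),('blue',A&(H>100)&(H<125)&(S>120))):
    b=P[q];print(n,len(b),cv2.minAreaRect(b[:,:2].astype(np.float32)),np.percentile(b[:,2],[5,50,95]).round(1))
E
```

```text
time_s: 7.4
ee_pos: [0.4947, -0.1875, 0.166]
eef_rot: [3.13, -0.003, 2.695]
force: [0.6, 0.9, 0.2]
grip_width: 0.0735
[ 0.4947 -0.1875  0.166 ] [ 3.130e+00 -3.000e-03  2.695e+00] 0.07352616965612044
all top 12587 ((494.2415771484375, -182.37171936035156), (88.7123794555664, 90.35813903808594), 65.13262939453125) [69.5 71.6 73. ]
blue 5587 ((492.9865417480469, -183.90548706054688), (75.73241424560547, 88.29076385498047), 65.30883026123047) [69.3 71.3 72.5]
```

View pics/w4.png

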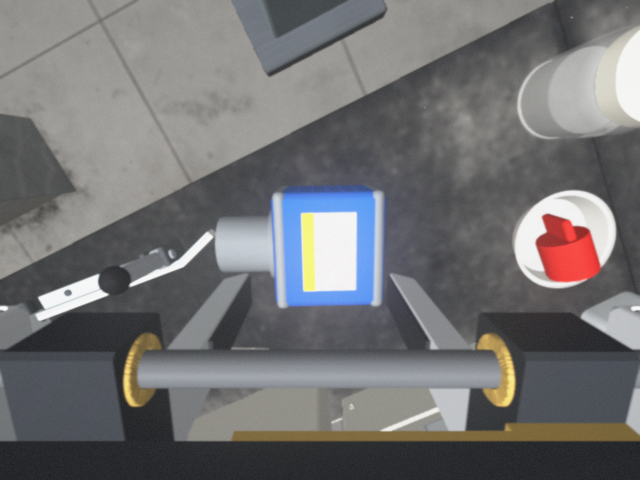

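The view shows the cartridge top at (328,247), with its grey ends at u≈272 and 385, the sleeve at (243,243), and the cap lying in the dish at (565,245). I'll get the exact end faces from a settled pose.

```bash
python3 - <<'E'
from h import *
o=ctrl.get_obs();print(o['ee_pos'].round(4),o['eef_rot'].round(3),o['joint_vel'].round(3))
c=cam('wrist');P=cloud(c);a=np.deg2rad(65.2);l=np.array([np.cos(a),np.sin(a)]);w=np.array([np.sin(a),-np.cos(a)])
Q=P.reshape(-1,3);Q=Q[(Q[:,2]>69)&(Q[:,2]<76)];L=(Q[:,:2]-[497,-182])@l;W=(Q[:,:2]-[497,-182])@w
k=(abs(L)<60)&(abs(W)<60);L,W=L[k],W[k]
for s in range(-40,40,10):
    m=(W>s)&(W<s+10);print(s,np.percentile(L[m],[.5,99.5]).round(1) if m.sum()>10 else 0)
e=np.percentile(W[abs(L)<30],[.5,99.5]);print('W',e)
E
```

```text
[ 0.4949 -0.186   0.1658] [ 3.130e+00 -3.000e-03  2.703e+00] [ 0.045 -0.006  0.009  0.002  0.001 -0.066]
-40 [-40.1  40.5]
-30 [-40.1  41. ]
-20 [-39.8  40.6]
-10 [-40.   40.9]
0 [-39.7  40.5]
10 [-40.   40.8]
20 [-39.7  41.3]
30 [-39.2  40.7]
W [-45.06369153  40.40209017]
```

```bash
python3 -m creep '{"translation":[[1,5,-20],[1,5,-40],[1,5,-60],[1,5,-63],[1,5,-63]],"yaw":[0.008,0.008,0.008,0.008,0.008],"gripper":[0,0,0,0,0]}' 15; python3 - <<'E'
from h import *
o=ctrl.get_obs();print(o['ee_pos'].round(4),o['eef_rot'].round(3),o['grip_width'])
E
```

```text
time_s: 7.92
ee_pos: [0.496, -0.1786, 0.102]
eef_rot: [3.129, -0.006, 2.719]
force: [0.6, -0.3, -0.7]
grip_width: 0.094
[ 0.496  -0.1786  0.102 ] [ 3.129 -0.006  2.719] 0.09398600283021107
```

```bash
python3 -m creep '{"translation":[[0,-2.2,0],[0,-2.2,-8],[0,-2.2,-14],[0,-2.2,-18],[0,-2.2,-18]],"yaw":[-0.008,-0.008,-0.008,-0.008,-0.008],"gripper":[0,0,0,0,0]}'; python3 -m creep '{"translation":[[0,0,-1],[0,0,-1],[0,0,-1],[0,0,-1],[0,0,-1]],"yaw":[0,0,0,0,0],"gripper":[40,60,60,60,60]}'
```

```text
time_s: 8.33
ee_pos: [0.4957, -0.1807, 0.0832]
eef_rot: [3.129, -0.007, 2.711]
force: [0.5, -0.0, 0.6]
grip_width: 0.0939
time_s: 8.75
ee_pos: [0.4956, -0.1806, 0.0821]
eef_rot: [3.129, -0.007, 2.711]
force: [0.6, 0.5, -3.4]
grip_width: 0.0849
```

Gripped with the opening at 84.9 mm, on the faces. I'll rotate it into line, then move onto the lane axis.

```bash
python3 -m creep '{"translation":[[0,0,0],[0,0,0],[0,0,0],[0,0,0],[0,0,0]],"yaw":[0,0.09,0.18,0.27,0.34],"gripper":[60,60,60,60,60]}' 30; python3 -m creep '{"translation":[[6,0,0],[13,0,0],[20,0,0],[28,0,0],[28,0,0]],"yaw":[0,0,0,0,0],"gripper":[60,60,60,60,60]}'
python3 - <<'E'
from h import *
o=ctrl.get_obs();print(o['ee_pos'].round(4),o['eef_rot'].round(3),o['qpos'].round(2))
c=cam('wrist');save(c,'pics/w5.png');P=cloud(c);hsv=cv2.cvtColor(c['pixels'],cv2.COLOR_RGB2HSV);V,S=hsv[...,2],hsv[...,1]
X,Y,Z=P[...,0],P[...,1],P[...,2]
for a in range(-400,-250,15):
    q=(Z>12)&(Z<20)&(V>140)&(S<50)&(Y>a)&(Y<a+15);l=X[q&(X<510)];r=X[q&(X>510)];print(a,len(l),len(r),np.percentile(l,[98]).round(1) if len(l)>5 else 0,np.percentile(r,[2]).round(1) if len(r)>5 else 0)
# sleeve
q=(Z>50)&(Z<66)&(Y<-230)&(Y>-275)&(abs(X-518)<35)
for a in range(-270,-225,10):
    m=q&(Y>a)&(Y<a+10);print('sl',a,m.sum(),np.nanpercentile(X[m],[2,98]).round(1) if m.sum()>5 else 0,np.nanmax(Z[m]) if m.sum() else 0)
for n in('top','side'):
    c=cam(n);P=cloud(c);hsv=cv2.cvtColor(c['pixels'],cv2.COLOR_RGB2HSV);H,S=hsv[...,0],hsv[...,1]
    b=P[(H>100)&(H<125)&(S>120)&(P[...,0]<590)&(P[...,0]>400)&(P[...,1]<-50)&(P[...,2]>60)];print(n,len(b),cv2.minAreaRect(b[:,:2].astype(np.float32)) if len(b) else 0)
E
```

```text
time_s: 9.17
ee_pos: [0.4954, -0.1808, 0.0821]
eef_rot: [3.13, -0.008, 3.056]
force: [-2.7, -1.1, -3.4]
grip_width: 0.0845
time_s: 9.58
ee_pos: [0.5249, -0.1808, 0.0821]
eef_rot: [3.13, -0.006, 3.056]
force: [5.1, 1.5, 4.3]
grip_width: 0.0844
[ 0.5249 -0.1808  0.0821] [ 3.13  -0.006  3.056] [-0.4   0.47  1.64  0.01  1.04 -1.89]
-400 0 0 0 0
-385 135 0 [457.9] 0
-370 266 0 [459.2] 0
-355 262 0 [460.4] 0
-340 246 0 [461.8] 0
-325 268 30 [463.1] [563.2]
-310 294 131 [462.3] [564.4]
-295 304 33 [457.7] [613.6]
-280 133 138 [452.9] [613.5]
-265 0 142 0 [613.5]
sl -270 1050 [498.2 533.6] 62.5690190267402
sl -260 987 [498.7 527.6] 62.76163517746788
sl -250 721 [498.9 519.9] 61.82804123388858
sl -240 479 [499.8 512.1] 61.096210199562826
sl -230 0 0 0
top 30 ((485.5396728515625, -203.93431091308594), (11.006781578063965, 38.409114837646484), 72.16532135009766)
side 327 ((518.4815063476562, -318.24139404296875), (362.4708557128906, 89.10736083984375), 86.66348266601562)
```

View pics/w5.png

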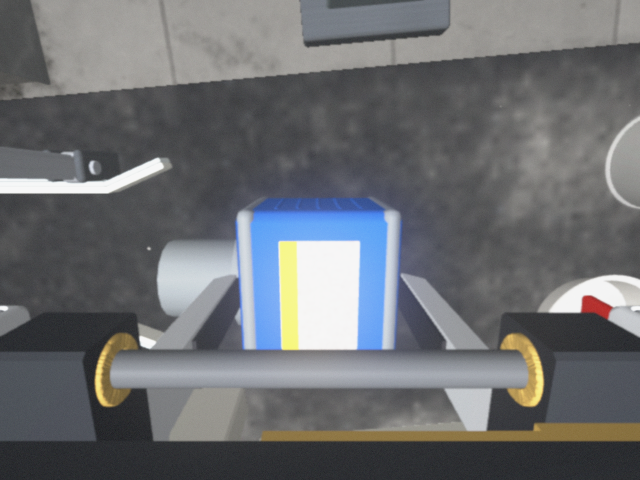

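The view shows the cartridge aligned at (318,275), the sleeve at (195,275) and the left runner's flare at (130,175). The sleeve is about 2 mm too far +x. I'll advance to the flare with that correction and re-measure.

```bash
python3 -m creep '{"translation":[[-3,-12,0],[-4,-24,0],[-5,-36,0],[-6.5,-50,0],[-7.5,-60,0]],"yaw":[0,0,0,0,0],"gripper":[60,60,60,60,60]}' 
cat > m.py <<'E'
from h import *
o=ctrl.get_obs();print(o['time_s'],o['ee_pos'].round(4),o['eef_rot'].round(3),o['force'].round(1))
c=cam('wrist');P=cloud(c);hsv=cv2.cvtColor(c['pixels'],cv2.COLOR_RGB2HSV);V,S=hsv[...,2],hsv[...,1]
X,Y,Z=P[...,0],P[...,1],P[...,2];ty=o['ee_pos'][1]*1000
def edge(q,f,name,y0,y1):
    r=[]
    for a in np.arange(y0,y1,4):
        m=X[q&(Y>a)&(Y<a+4)]
        if len(m)>8:r.append((a+2,np.percentile(m,f)))
    r=np.array(r)
    if len(r)>3:
        p=np.polyfit(r[:,0]-ty,r[:,1],1);print(name,len(r),'slope',p[0].round(3),'x at TCP y',p[1].round(1),'res',np.std(np.polyval(p,r[:,0]-ty)-r[:,1]).round(2))
edge((Z>68)&(Z<78)&(abs(X-510)<60),3,'body left(+45)',ty-35,ty+35)
edge((Z>10)&(Z<20)&(V>140)&(S<50)&(X<480)&(X>430),97,'runner left(+48)',-440,-326)
edge((Z>46)&(Z<54)&(abs(X-510)<30),3,'sleeve left',ty-86,ty-48)
E
python3 m.py
```

```text
time_s: 10.15
ee_pos: [0.5158, -0.2426, 0.0821]
eef_rot: [3.13, -0.007, 3.055]
force: [0.7, 2.4, 0.9]
grip_width: 0.0846
10.15 [ 0.5158 -0.2426  0.0821] [ 3.13  -0.007  3.055] [0.7 2.4 0.9]
body left(+45) 18 slope 0.093 x at TCP y 472.7 res 0.37
runner left(+48) 29 slope 0.088 x at TCP y 469.4 res 0.05
sleeve left 10 slope 0.078 x at TCP y 493.0 res 0.14
```

It is aligned to within about 1 mm. I'll slide it to just short of the spigot and check again.

```bash
python3 -m creep '{"translation":[[-1.5,-16,0],[-3,-32,0],[-4.4,-48,0],[-6,-64,0],[-6.9,-76,0]],"yaw":[0,0,0,0,0],"gripper":[60,60,60,60,60]}' ; python3 m.py
```

```text
time_s: 10.62
ee_pos: [0.5086, -0.3218, 0.0821]
eef_rot: [3.131, -0.006, 3.053]
force: [2.4, 3.4, -0.8]
grip_width: 0.0845
10.6167 [ 0.5086 -0.3218  0.0821] [ 3.131 -0.006  3.053] [ 2.4  3.4 -0.8]
body left(+45) 18 slope 0.094 x at TCP y 465.5 res 0.45
runner left(+48) 29 slope 0.089 x at TCP y 462.8 res 0.07
sleeve left 10 slope 0.054 x at TCP y 484.4 res 0.24
```

```bash
python3 -m creep '{"translation":[[-0.2,-7,0],[-0.9,-15,0],[-1.6,-23,0],[-2.3,-31,0],[-2.8,-36,0]],"yaw":[0,0,0,0,0],"gripper":[60,60,60,60,60]}' ; python3 m.py
```

```text
time_s: 11.08
ee_pos: [0.5061, -0.3596, 0.0822]
eef_rot: [3.131, -0.005, 3.053]
force: [5.5, 5.1, -1.2]
grip_width: 0.0848
11.0833 [ 0.5061 -0.3596  0.0822] [ 3.131 -0.005  3.053] [ 5.5  5.1 -1.2]
body left(+45) 18 slope 0.091 x at TCP y 463.0 res 0.44
runner left(+48) 29 slope 0.091 x at TCP y 459.1 res 0.17
sleeve left 10 slope 0.002 x at TCP y 480.3 res 0.08
```

```bash
python3 -m creep '{"translation":[[-0.6,-4,0],[-1,-8,0],[-1.3,-11,0],[-1.5,-14,0],[-1.5,-14,0]],"yaw":[0,0,0,0,0],"gripper":[60,60,60,60,60]}'; python3 -m creep '{"translation":[[-0.2,-2,0],[-0.4,-4,0],[-0.4,-4,0]],"yaw":[0,0,0],"gripper":[60,60,60]}'; python3 m.py
```

```text
time_s: 11.55
ee_pos: [0.505, -0.3734, 0.0821]
eef_rot: [3.129, -0.005, 3.053]
force: [5.1, 7.0, 1.0]
grip_width: 0.0849
time_s: 11.8
ee_pos: [0.5051, -0.3737, 0.0819]
eef_rot: [3.122, -0.007, 3.055]
force: [2.3, 28.4, 8.6]
grip_width: 0.085
11.8 [ 0.5051 -0.3737  0.0819] [ 3.122 -0.007  3.055] [ 2.3 28.4  8.6]
body left(+45) 18 slope 0.092 x at TCP y 461.9 res 0.39
runner left(+48) 29 slope 0.09 x at TCP y 458.0 res 0.04
sleeve left 10 slope 0.007 x at TCP y 480.7 res 0.09
```

A firm stop at y=-373.7 with 28 N, close to the expected home position. One slightly harder push, then ease off, release and check.

```bash
python3 -m creep '{"translation":[[-0.2,-5,0],[-0.4,-6,0],[-0.4,-6,0],[-0.2,-2,0]],"yaw":[0,0,0,0],"gripper":[60,60,60,60]}'; python3 -m creep '{"translation":[[0,0,0],[0,0,0],[0,0,0],[0,0,0]],"yaw":[0,0,0,0],"gripper":[0,0,0,0]}'; python3 -m creep '{"translation":[[0,0,25],[0,10,60],[0,30,100],[0,50,120],[0,50,120]],"yaw":[0,0,0,0,0],"gripper":[0,0,0,0,0]}'
python3 - <<'E'
from h import *
o=ctrl.get_obs();print(o['ee_pos'].round(4),o['eef_rot'].round(3))
c=cam('wrist');save(c,'pics/w6.png');P=cloud(c);hsv=cv2.cvtColor(c['pixels'],cv2.COLOR_RGB2HSV);V,S=hsv[...,2],hsv[...,1]
l=np.array([.09,.996]);w=np.array([.996,-.09])
def rep(n,q):
    x=P[q&~np.isnan(P[...,0])];L=(x[:,:2]-[497.5,-467])@l;W=(x[:,:2]-[497.5,-467])@w
    if len(x)>5:print(n,len(x),'L',np.percentile(L,[1,50,99]).round(1),'W',np.percentile(W,[1,50,99]).round(1),'Z',np.percentile(x[:,2],[1,50,99]).round(1))
X,Y,Z=P[...,0],P[...,1],P[...,2]
rep('body top',(Z>69)&(Z<76)&(abs(X-505)<43)&(Y<-310)&(Y>-440))
rep('unit top',(Z>88)&(Z<100)&(V>120)&(Y<-420))
rep('sleeve',(Z>54)&(Z<66)&(Y<-405)&(abs(X-500)<20))
rep('ball',(V<60)&(Z>60)&(Z<130)&(X<460)&(Y>-360)&(Y<-280))
q=(Z>55)&(Z<120)&(X<462)&(Y<-310)&(Y>-345);rep('bar',q)
E
```

```text
time_s: 12.18
ee_pos: [0.5053, -0.3734, 0.0816]
eef_rot: [3.119, -0.009, 3.057]
force: [2.8, -2.3, -0.2]
grip_width: 0.0848
time_s: 12.52
ee_pos: [0.5054, -0.374, 0.0819]
eef_rot: [3.12, -0.008, 3.056]
force: [1.7, 1.5, 4.0]
grip_width: 0.0943
time_s: 12.93
ee_pos: [0.5067, -0.323, 0.2076]
eef_rot: [3.124, -0.001, 3.057]
force: [0.4, -0.2, 0.4]
grip_width: 0.0941
[ 0.5067 -0.323   0.2076] [ 3.124e+00 -1.000e-03  3.057e+00]
body top 8585 L [ 53.4  94.9 132.6] W [-43.7  -5.3  39.5] Z [69.5 71.7 73.5]
unit top 16632 L [-109.7  -52.2   -3.5] W [-65.8 -14.5  60. ] Z [88.8 94.4 96.1]
sleeve 1997 L [ 0.9 22.6 49.3] W [-18.1  -2.8  20.5] Z [54.2 59.5 65.8]
ball 184 L [137.1 147.5 152.1] W [-77.2 -71.2 -60.7] Z [ 98.3 103.6 106.7]
bar 553 L [133.4 142.4 151.2] W [-76.9 -67.9 -58.3] Z [ 97.8 104.5 108.1]
```

View pics/w6.png

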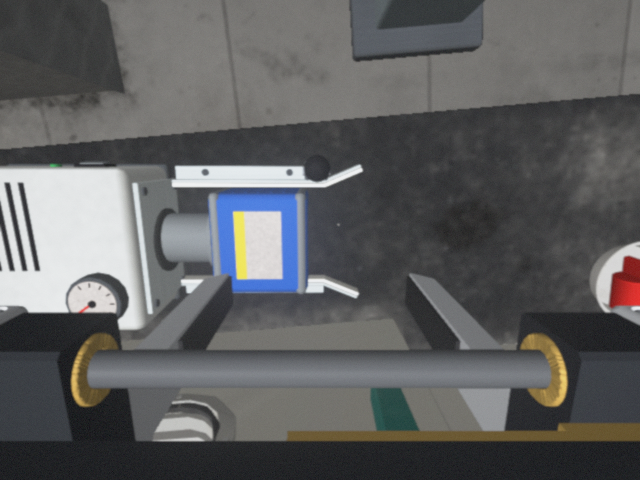

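The cartridge is home: the body spans about L=53–133 in the unit frame, the sleeve reaches the gasket, and there was a hard stop. The ball at (317,168) stands at W≈-68, L≈142.5, z≈98. I'll close the fingers and come in outside the ball, offset in y so they clear the cartridge face.

```bash
python3 -m creep '{"translation":[[-30,5,0],[-60,10,0],[-90,14,0],[-91,14,0],[-91,14,0]],"yaw":[0,0,0,0,0],"gripper":[255,255,255,255,255]}' ; python3 -m creep '{"translation":[[0,0,-30],[0,0,-65],[0,0,-95],[0,0,-102],[0,0,-102]],"yaw":[0,0,0,0,0],"gripper":[255,255,255,255,255]}'; python3 -m creep '{"translation":[[0,0,0],[0,0,0],[0,0,0],[0,0,0],[0,0,0]],"yaw":[0,0,0,0,0],"gripper":[255,255,255,255,255]}'
```

```text
time_s: 13.4
ee_pos: [0.4139, -0.3105, 0.204]
eef_rot: [3.122, -0.005, 3.055]
force: [1.7, -0.1, -0.2]
grip_width: 0.0644
time_s: 13.82
ee_pos: [0.4135, -0.3102, 0.0998]
eef_rot: [3.12, -0.009, 3.055]
force: [0.2, 0.6, -0.0]
grip_width: 0.0305
time_s: 14.23
ee_pos: [0.4138, -0.3105, 0.1006]
eef_rot: [3.121, -0.008, 3.055]
force: [-0.1, -0.2, -0.2]
grip_width: 0.001
```

```bash
python3 -m creep '{"translation":[[12,0.5,0],[24,-0.7,0],[36,-1.7,-2],[48,-2.8,-6],[58,-3.7,-12]],"yaw":[0,0,0,0,0],"gripper":[255,255,255,255,255]}' ; python3 -m creep '{"translation":[[8,-0.7,-5],[16,-1.4,-10],[22,-2,-16],[28,-2.5,-22],[34,-3,-26]],"yaw":[0,0,0,0,0],"gripper":[255,255,255,255,255]}'
python3 - <<'E'
from h import *
o=ctrl.get_obs();e=o['ee_pos']*1000;d=e[:2]-[497.5,-467];print('W',d@[.996,-.09],'L',d@[.09,.996],'tip',e[2]-19,o['force'].round(1))
c=cam('side');s=cv2.resize(c['pixels'][250:350,220:340],(480,400));save({'pixels':s},'pics/s7.png')
E
```

```text
time_s: 14.65
ee_pos: [0.4728, -0.3144, 0.0894]
eef_rot: [3.122, -0.006, 3.055]
force: [-6.0, 1.1, 4.2]
grip_width: 0.0007
time_s: 15.07
ee_pos: [0.5028, -0.3163, 0.0634]
eef_rot: [3.118, -0.018, 3.056]
force: [-40.1, 16.6, 26.6]
grip_width: 0.0004
W -8.260118962890306 L 150.55739758573728 tip 44.35731091060888 [-40.1  16.6  26.6]
```

View pics/s7.png

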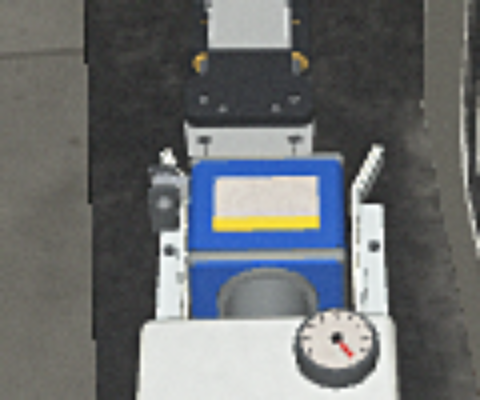

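The fingers are wedged against the ball as the bar nears level (-40 N in x). I'll back off, rise, and then press straight down from above the ball.

```bash
python3 -m creep '{"translation":[[-8,1,3],[-10,1,12],[-8,1,25],[0,1,30],[12,0,30]],"yaw":[0,0,0,0,0],"gripper":[255,255,255,255,255]}' 
python3 - <<'E'
from h import *
o=ctrl.get_obs();e=o['ee_pos']*1000;d=e[:2]-[497.5,-467];print('W',d@[.996,-.09],'L',d@[.09,.996],'tip',e[2]-19,o['force'].round(1))
c=cam('wrist');P=cloud(c);X,Y,Z=P[...,0],P[...,1],P[...,2];V=cv2.cvtColor(c['pixels'],cv2.COLOR_RGB2HSV)[...,2]
L=(X-497.5)*.09+(Y+467)*.996;W=(X-497.5)*.996-(Y+467)*.09
for a in range(-75,25,8):
    m=(L>136)&(L<154)&(W>a)&(W<a+8)&(Z>18)&(Z<75);print(a,m.sum(),np.nanpercentile(Z[m],[50,95]).round(1) if m.sum()>4 else 0, np.nanpercentile(L[m],[3,97]).round(1) if m.sum()>4 else 0)
E
```

```text
time_s: 15.53
ee_pos: [0.5171, -0.3169, 0.0951]
eef_rot: [3.12, -0.012, 3.055]
force: [0.2, -0.6, 1.1]
grip_width: 0.0003
W 6.044988842883445 L 151.29145399339558 tip 76.10935861087319 [ 0.2 -0.6  1.1]
-75 248 [37.6 39.9] [136.2 153.5]
-67 393 [38.2 39.8] [136.2 153.5]
-59 231 [36.9 39.2] [136.6 152.4]
-51 168 [36.8 37.9] [139.5 146.9]
-43 168 [37.3 38.4] [139.4 146.9]
-35 169 [37.6 38.7] [139.4 146.9]
-27 163 [38.  39.2] [139.3 146.9]
-19 158 [38.3 39.4] [139.2 146.9]
-11 189 [38.6 40. ] [138.4 148.4]
-3 338 [40.3 42.6] [136.6 152. ]
5 86 [40.5 42.9] [136.5 152.1]
13 0 0 0
21 0 0 0
```

The bar is within about 0.04 rad of level. A final press from above.

```bash
python3 -m creep '{"translation":[[-1,0,-15],[-1,0,-28],[-1,0,-34],[-1,0,-37],[-1,0,-39]],"yaw":[0,0,0,0,0],"gripper":[255,255,255,255,255]}'; python3 -m creep '{"translation":[[0,0,0],[0,0,10],[0,5,40],[0,15,80],[-40,40,110]],"yaw":[0,0,0,0,0],"gripper":[255,255,255,255,255]}' 
python3 - <<'E'
from h import *
o=ctrl.get_obs();print(o['ee_pos'].round(4))
c=cam('wrist');save(c,'pics/w8.png');P=cloud(c);X,Y,Z=P[...,0],P[...,1],P[...,2]
L=(X-497.5)*.09+(Y+467)*.996;W=(X-497.5)*.996-(Y+467)*.09
for a in range(-51,21,12):
    m=(L>136)&(L<154)&(W>a)&(W<a+12)&(Z>18)&(Z<60);print(a,m.sum(),np.nanpercentile(Z[m],[50,95]).round(1) if m.sum()>4 else 0)
m=(Z>69)&(Z<76)&(abs(W)<42)&(L>20)&(L<160);print('body L',np.percentile(L[m],[1,99]).round(1),'W',np.percentile(W[m],[1,99]).round(1))
for n in('top','side'):
    c=cam(n);P=cloud(c);hsv=cv2.cvtColor(c['pixels'],cv2.COLOR_RGB2HSV);H,S=hsv[...,0],hsv[...,1]
    q=P[((H<8)|(H>172))&(S>150)&(abs(P[...,0]-590)<60)&(abs(P[...,1]-10)<60)];print(n,'cap',len(q),np.percentile(q,[2,50,98],axis=0).round().tolist() if len(q) else 0)
    if n=='top':
        for nm,x0,y0,x1,y1,z in(("jar",185,275,235,320,104),("bottle",200,160,240,210,115)):
            q=P[y0:y1,x0:x1].reshape(-1,3);q=q[q[:,2]>z-12];print(nm,np.percentile(q,[2,50,98],axis=0).round().tolist() if len(q) else 0)
        print('changed px in tins area',(np.abs(c['pixels'].astype(int)-np.load('top0.npz')['pixels'])[275:320,90:175].max(-1)>40).sum())
E
```

```text
time_s: 16.0
ee_pos: [0.5184, -0.3169, 0.0563]
eef_rot: [3.12, -0.011, 3.056]
force: [-5.3, 5.1, 26.0]
grip_width: 0.0006
time_s: 16.42
ee_pos: [0.4912, -0.2841, 0.1622]
eef_rot: [3.122, -0.007, 3.056]
force: [-0.3, -0.3, 1.8]
grip_width: 0.0009
[ 0.4912 -0.2841  0.1622]
-51 155 [35.9 37.3]
-39 151 [35.9 37.1]
-27 153 [35.7 37.2]
-15 155 [35.7 36.9]
-3 283 [37.  39.1]
9 37 [35.3 37.5]
body L [ 53.  133.2] W [-41.4  39.7]
top cap 329 [[572.0, -12.0, 31.0], [600.0, 4.0, 42.0], [619.0, 22.0, 47.0]]
jar [[449.0, 20.0, 97.0], [477.0, 48.0, 104.0], [504.0, 76.0, 107.0]]
bottle [[691.0, 25.0, 105.0], [705.0, 39.0, 115.0], [722.0, 55.0, 118.0]]
changed px in tins area 0
side cap 228 [[570.0, -14.0, 12.0], [598.0, -1.0, 35.0], [621.0, 14.0, 48.0]]
```

View pics/w8.png

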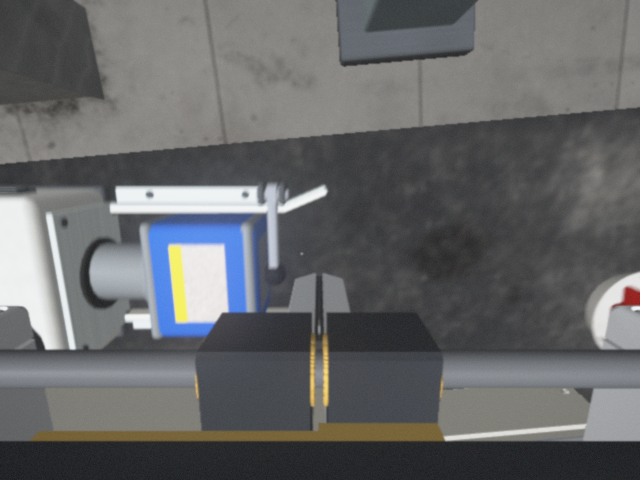

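The bar lies level behind the cartridge at (275,235) and the sleeve enters the gasket at (92,272). One numeric check of full seating, using the plate face as the reference.

```bash
python3 - <<'E'
from h import *
c=cam('wrist');P=cloud(c);X,Y,Z=P[...,0],P[...,1],P[...,2]
L=(X-497.5)*.09+(Y+467)*.996;W=(X-497.5)*.996-(Y+467)*.09
for z in range(20,95,15):
    m=(Z>z)&(Z<z+15)&(abs(W)<66)&(abs(W)>35)&(L>-8)&(L<15);print('plate z',z,m.sum(),np.percentile(L[m],[5,50,95]).round(1) if m.sum()>5 else 0)
m=(Z>50)&(Z<66)&(abs(W)<9)&(L>-5)&(L<60);print('sleeve/top gasket Z by L',[(a,int((m&(L>a)&(L<a+3)).sum()),np.round(np.median(Z[m&(L>a)&(L<a+3)]),1)) for a in range(-3,21,3) if (m&(L>a)&(L<a+3)).sum()>3])
c=cam('side');P=cloud(c);o=ctrl.get_obs();print(o['force'].round(1),o['time_s'])
E
```

```text
plate z 20 692 [-4.8  0.7  1.7]
plate z 35 799 [-4.7  0.8  1.7]
plate z 50 874 [-4.7  0.8  1.8]
plate z 65 877 [-5.   0.8  2.6]
plate z 80 1374 [-7.5 -3.6  1.1]
sleeve/top gasket Z by L [(0, 17, np.float64(65.7)), (3, 171, np.float64(61.5)), (6, 82, np.float64(60.2)), (9, 79, np.float64(60.2)), (12, 89, np.float64(60.4)), (15, 82, np.float64(60.4)), (18, 83, np.float64(60.3))]
[-0.2  0.5 -0.3] 16.6667
```

The plate face is at L≈0.8–1.3, so the cartridge sits at about 92 against 91.5, within measuring error. The push also met a hard stop. Handing in.

```bash
python3 -c "
from station import ctrl
print(ctrl.hand_in())"
```

```text
the job is handed in; nothing more can be done
None
```

The job is done and handed in at about 17 s. The dust cap is in the steel dish, the cartridge is pushed home on the spigot, and the retaining bar is down flat behind it.

**Last checks**
- **Cap:** it lies inside the dish in the top, side and wrist views.
- **Cartridge:** it came to a hard stop at about 28 N, measured before releasing it. Its origin measured about 92 mm from the plate against 91.5 mm nominal, which is within measuring error. The sleeve appears to reach the gasket.
- **Bar:** its top is flat at z ≈ 36–37 mm and the ball's top is at about 39 mm.
- **Bystanders:** the jar and bottle measured within 1 mm of their starting places, and no pixels changed around the tins.
- **Robot:** touching nothing at hand-in, with wrist force about 0.

**What went wrong along the way**
- On the first grip of the cap, one finger caught the cap's shoulder at about 51 N. I opened, shifted 5 mm and gripped the tab cleanly.
- While swinging the bar, the fingers wedged briefly against the ball at about 51 N in total. I backed off and finished by pressing straight down from above.
- Both contacts were on the fingers, not the gripper body, and stayed well under the 120 N wrist limit.

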